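Start up the catalogue card scanner

ROBOT

A 7-joint arm with a two-finger parallel gripper is mounted at the origin on the work surface. World frame = base frame: x ahead of the robot, y to its left, z up, the work surface at z = 0. Lengths are in m, angles in degrees, forces in N, time in s.
With the tool pointing down it reaches from about 0.4 to 0.85 m from the base axis. Payload 6.9 kg.
Tool frame: the origin (TCP) lies at the very end of the fingers, on their centre line; the grasp point (between the pads) lies 19 mm behind it; z points along the fingers, y is the line along which they close (so a half turn about z gives the same grasp; the last joint's range is limited). The gripper opens to 85 mm and grips with 20 to 120 N. Pads are 22 mm wide; open, the fingers measure 114 mm over their backs; the gripper's body (76 mm by 85 mm) begins 54 mm behind the grasp point. The pads swing forward as they close: fully open they stand 13 mm farther back than shut.
Start: joints at [74.513, 29.078, -13.613, 85.955, 7.202, 65.827, -8.869], TCP at [0.229, -0.581, 0.231] pointing down, gripper open.
Joint ranges: [-176.47, 176.47], [-13.61, 117.27], [-81.72, 77.17], [0.22, 143.17], [-87.28, 267.28], [10, 112.55], [-165.47, 165.47]. Speed limits (degrees/s): [136.94, 136.94, 180, 180, 180, 180, 180].

INTERFACE

Orientations are given as a 3x3 rotation matrix whose columns are the frame's x, y, z axes.
In Python, from plant import state, vision, hand_in gives the robot as it stands.
- The arm moves only by the tool step_arm, never from a script. Its argument "increments" is a list of rows, each an object of numbers: "x", "y", "z": the shift along the tool's x, y, z scaled (see below); "rx", "ry", "rz": the turn, a rotation vector about the tool's x, y, z scaled (see below); "hand": the opening, from 0 (shut) to 1 (fully open). A call has 1 to 12 rows; each row is the pose to reach, as a shift and turn from the pose commanded when the call began, along the tool's axes at that moment; what a row does not reach only later rows make up. The controller multiplies each number of a shift by 0.25 m and each number of a turn by 2 rad. A row lasts 1/12 s, in which the tool goes at most 41.7 mm and 7.16 degrees, less where a joint would pass 70% of its speed; a pose out of reach is approached as far as the arm can. A call with a number of a shift or a turn outside -1 to 1 is refused whole. A call with a gripper value outside its range is refused whole. The fingers move at their own pace and stop on an object; the grip force is fixed at half the most. Time passes only in rows, so rows that repeat a pose let the fingers close. It gives the time, the measured TCP pose, the force, the opening and the grip force at its end, in the units of the state.
- state(): the state, without advancing time (a new reading comes with each control period).
- vision.camera(name): name is "scene" or "top" or "wrist"; returns a dict with "pixels" (420x560x3 uint8, blue, green, red), "intrinsics" (3x3 intrinsics, pixels), "pose" (4x4, takes a point from camera to world coordinates); the wrist camera has in their place "T_tool_cam" (4x4, takes a point from camera to tool coordinates, whose origin is the TCP and whose axes are the flange's). Camera axes: x right, y up, looking along -z (the intrinsics and any distortion apply to the point x, -y, -z); pixel columns grow to the right and rows downward; lengths in m; the calibration is good to about 2 mm. A picture is of the moment at which its call begins: read the wrist's pose just before it. There is no depth.
- hand_in(): hands the job in; it is judged then, once.
The state is a dict: "time_s": time; "qpos": joint angles; "joint_vel": joint speeds; "tau": joint torques, N m; "ee_pos": TCP position; "orientation": TCP orientation; "force": force on the tool from outside, world axes, zero at the start; "moment": the same for the moment, N m; "finger_gap": finger opening in m; "grasp_force": force on a finger pad.
Only numpy, scipy, OpenCV 4.12 (cv2) and the standard library are available. Lean on these libraries where they do the work, as an engineer would, in place of code of your own. Each camera call takes 0.05 s, during which the arm holds its last target. There are 200 camera calls.

TASK

Start up the card scanner with the fingertips: first press down the raised end of the rocker on the power block so that it tips fully over, then push the scanner's round key all the way down, and then its long bar key all the way down (the keys stay down by themselves). Leave the square and the triangular key up. Do not pick up or shift the power block or anything else on the desk, and finish clear of everything.

Things in the scene. Friction and masses are not known exactly. Their poses are not given: they have to be found in the camera images.
- power_block: loose grey painted metal power block, 160 x 90 mm (its x, y) and 45 mm high, about 0.9 kg, standing on the table in any yaw, to the left or right of the middle. Origin at the centre of its underside. A grey paddle rocker sits at the middle of its top, a flat black socket disc towards each end.
- rocker (a joint): tilt of the grey paddle on the power block: 0 = off (end towards the block's +x raised), 0.4 rad = fully over to on (that end, marked by a white dash, down about 12 mm, still above the block's top). Paddle 70 mm long (block's x), 30 wide, 12 thick; pivot along the block's y, 53 mm above the table. Starts at 0 to 0.04. Friction 0.04 N m (2 to 4 N at the end), no spring: it stays where left.
- rocker_press (a point): point on the top face of the paddle's raised end where it is to be pressed, 28 mm from the pivot line towards the block's +x; about 68 mm above the table when off, 57 mm when fully on. Moves with the paddle.
- scanner: fixed card scanner: black key deck 120 mm (x) by 250 mm (y), top 40 mm above the table; behind it (60 to 210 mm along +x) a grey body 75 mm high. Origin on the table under the deck's centre. Four off-white keys in a row at y -86, -28, 28, 86 mm, in any order, each on a 3 mm steel plate; a key fully down has its top 51 mm above the table, 8 mm above its plate.
- key_round (a joint): how far the round key is pushed down: 0 = fully up, 0.007 m = fully down. It slides straight down against a friction of about 4 N, without a spring, and stays where it is left; nothing brings it up again.
- key_round_top (a point): centre of the top face of the round key (a disc 30 mm in diameter), on the scanner's key deck; 58 mm above the table while up. It moves down with the key. z up, axes as the scanner's.
- key_bar (a joint): how far the long bar key is pushed down: 0 = fully up, 0.007 m = fully down. It slides straight down against a friction of about 4 N, without a spring, and stays where it is left; nothing brings it up again.
- key_bar_top (a point): centre of the top face of the long bar key (54 mm long along the scanner's x, 18 mm wide), on the scanner's key deck; 58 mm above the table while up. It moves down with the key. z up, axes as the scanner's.
- key_square (a joint): how far the square key is pushed down: 0 = fully up, 0.007 m = fully down. It slides straight down against a friction of about 4 N, without a spring, and stays where it is left; nothing brings it up again.
- key_square_top (a point): centre of the top face of the square key (25 x 25 mm; to be left up), on the scanner's key deck; 58 mm above the table while up. It moves down with the key. z up, axes as the scanner's.
- key_triangle (a joint): how far the triangular key is pushed down: 0 = fully up, 0.007 m = fully down. It slides straight down against a friction of about 4 N, without a spring, and stays where it is left; nothing brings it up again.
- key_triangle_top (a point): centre of the top face of the triangular key (a three-sided prism, 33 mm a side; to be left up), on the scanner's key deck; 58 mm above the table while up. It moves down with the key. z up, axes as the scanner's.
- pencil_cup: bystander: loose dark steel cup 66 mm across, 90 mm high, pencils in it up to 140 mm, beside the long +y side of the power block, its axis about 100 mm from the rocker's middle. Origin at the centre of its underside.
- date_stamp: bystander: loose wooden hand stamp, 40 mm across the foot, 75 mm high, at the -y side of the power block. Origin at the centre of its underside.
- mug: bystander: white mug 76 mm across (handle extra), 90 mm high, between the power block and the scanner, towards the robot. Origin at the centre of its underside.
- loupe: bystander: black loupe, 42 mm across, 34 mm high, in front of the key deck. Origin at the centre of its underside.
- eraser: bystander: dark rubber eraser 30 x 55 x 16 mm, in front of the key deck. Origin at the centre of its underside.
- card_stack: bystander: stack of index cards 75 x 125 x 22 mm lying on the scanner's 75 mm high rear body (its top at about 97 mm). Origin at the centre of its underside.
- card_drawer: bystander: wooden catalogue drawer full of cards, 300 x 145 mm, front 120 mm high, at the right edge of the working area. Origin at the centre of its underside.

How it is judged:
By the outcome, as a careful person would: the job done as asked, in the order asked, and still so for the second after the job is handed in, with the robot touching nothing.
It also fails if it takes over 48 s, if anything falls off the work surface, if the arm or the gripper's body presses on something with over 40 N, if the wrist force passes 120 N, or if a joint passes its speed limit or range.

## Working session

There is one attempt and no reset: what is moved stays moved. The work goes in short steps, Python scripts to look and compute and a tool call to move; the robot and the scene stay as the last step left them, time stands still between calls to the robot, and variables do not carry over. Pictures are saved under pics/ and viewed, at most 10 in all, crops included, and the job is handed in when it is done.

Besides the shell and the picture viewer there is one more tool, called as a command line: name --argument value ..., lists and objects as JSON in quotes. step_arm: Moves the arm, as the interface text tells. Shifts and turns lie within -1 to 1; 1 stands for 0.25 m of shift or 2 rad of turn. Its arguments: {"type":"object","properties":{"increments":{"type":"array","items":{"type":"object","properties":{"x":{"type":"number","minimum":-1,"maximum":1},"y":{"type":"number","minimum":-1,"maximum":1},"z":{"type":"number","minimum":-1,"maximum":1},"rx":{"type":"number","minimum":-1,"maximum":1},"ry":{"type":"number","minimum":-1,"maximum":1},"rz":{"type":"number","minimum":-1,"maximum":1},"hand":{"type":"number"}}}}},"required":["increments"]}

```bash
mkdir -p pics; cat > h.py <<'E'
import numpy as np, cv2
from plant import state, vision
def shot(n,f=None):
    c=vision.camera(n)
    im=np.asarray(c["pixels"]).copy()
    if f: cv2.imwrite("pics/"+f,im); np.savez("pics/"+f+".npz",K=c["intrinsics"],P=c.get("pose",c.get("T_tool_cam")))
    return im,np.array(c["intrinsics"]),np.array(c["pose"]) if "pose" in c else None,c
def ray(K,P,u,v):
    d=np.linalg.inv(K)@np.array([u,v,1.]); d=np.array([d[0],-d[1],-d[2]])
    return P[:3,3],P[:3,:3]@d
def onz(K,P,u,v,z):
    o,d=ray(K,P,u,v); return o+d*(z-o[2])/d[2]
def proj(K,P,p):
    q=P[:3,:3].T@(np.array(p)-P[:3,3]); q=np.array([q[0],-q[1],-q[2]]); q=K@q; return q[:2]/q[2]
def tri(a,b):
    (o1,d1),(o2,d2)=a,b; d1=d1/np.linalg.norm(d1);d2=d2/np.linalg.norm(d2)
    s=np.linalg.lstsq(np.c_[d1,-d2],o2-o1,rcond=None)[0]
    p,q=o1+s[0]*d1,o2+s[1]*d2
    return (p+q)/2,np.linalg.norm(p-q)
E
python3 - <<'E'
from h import *
for n in("top","scene"):
    im,K,P,c=shot(n,n+"0.png"); print(n,c.keys(),K.round(1).tolist(),P.round(3).tolist())
s=state(); print(s["time_s"],s["ee_pos"],np.round(s["orientation"],3).tolist(),s["finger_gap"],s["force"])
E
```

```text
top dict_keys(['pixels', 'intrinsics', 'pose']) [[415.1, 0.0, 285.4], [0.0, 415.1, 207.1], [0.0, 0.0, 1.0]] [[0.007, 0.983, -0.185, 0.308], [-1.0, 0.004, -0.018, -0.135], [-0.017, 0.185, 0.983, 1.393], [0.0, 0.0, 0.0, 1.0]]
scene dict_keys(['pixels', 'intrinsics', 'pose']) [[439.5, 0.0, 281.8], [0.0, 439.5, 215.2], [0.0, 0.0, 1.0]] [[-0.442, -0.69, 0.574, 1.282], [0.897, -0.347, 0.275, 0.219], [0.01, 0.636, 0.772, 1.027], [0.0, 0.0, 0.0, 1.0]]
0.1 [ 0.22914987 -0.58099257  0.23053502] [[0.93, 0.367, -0.001], [0.367, -0.93, 0.001], [0.0, -0.002, -1.0]] 0.08577679938311716 [-0.541862    0.73530842  0.42296953]
```

View pics/top0.png

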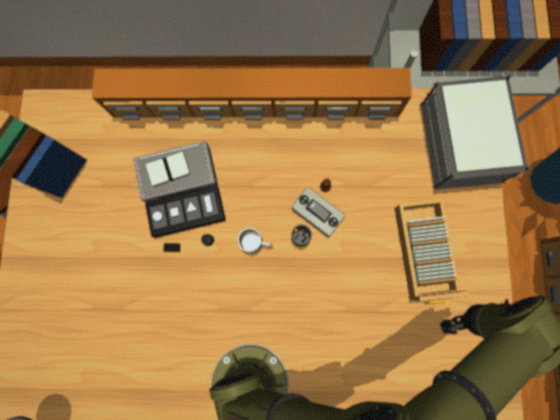

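View pics/scene0.png

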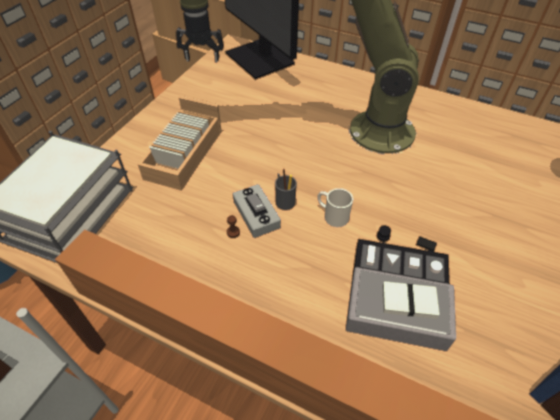

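Top view: block near (318,211) with cup at (301,236) and stamp at (326,185). Keys from left to right are round (157,216), square (174,211), triangle (191,206) and bar (208,203). In the scene view the keys sit at about (371,254) bar, (393,258) triangle, (414,262) square and (436,266) round. Next I take enlarged crops and centroid measurements.

```bash
python3 - <<'E'
from h import *
T=cv2.imread("pics/top0.png");S=cv2.imread("pics/scene0.png")
a=cv2.resize(T[180:245,280:360],None,fx=5,fy=5,interpolation=cv2.INTER_CUBIC)
b=cv2.resize(S[175:245,225:305],None,fx=5,fy=5,interpolation=cv2.INTER_CUBIC)
H=350
pad=lambda i:cv2.copyMakeBorder(i,0,H-i.shape[0],0,0,cv2.BORDER_CONSTANT)
cv2.imwrite("pics/crop1.png",np.hstack([pad(a),pad(b)]))
cal={}
for n in("top","scene"):
    z=np.load(f"pics/{n}0.png.npz"); cal[n]=(z["K"],z["P"])
def blobs(im,x0,y0,x1,y1,th):
    f=8; g=cv2.resize(cv2.cvtColor(im,6)[y0:y1,x0:x1],None,fx=f,fy=f,interpolation=cv2.INTER_CUBIC)
    n,l,st,ce=cv2.connectedComponentsWithStats((g>th).astype(np.uint8))
    return [(round((c[0]+.5)/f+x0-.5,2),round((c[1]+.5)/f+y0-.5,2),s[4]/f/f) for c,s in zip(ce[1:],st[1:]) if s[4]>f*f*15 and s[4]<f*f*250]
bt=[b for b in blobs(T,148,188,222,233,130)];bs=[b for b in blobs(S,358,242,450,279,130)]
for n,bb in(("top",bt),("scene",bs)):
    for b in bb: print(n,b,onz(*cal[n],b[0],b[1],.058).round(4))
E
```

```text
top (np.float64(169.95), np.float64(189.86), np.float64(16.59375)) [0.6154 0.2725 0.058 ]
top (np.float64(207.77), np.float64(203.25), np.float64(115.703125)) [0.5707 0.1449 0.058 ]
top (np.float64(190.73), np.float64(207.19), np.float64(65.234375)) [0.5573 0.2005 0.058 ]
top (np.float64(173.91), np.float64(211.45), np.float64(75.828125)) [0.5428 0.2552 0.058 ]
top (np.float64(156.85), np.float64(215.6), np.float64(80.578125)) [0.5288 0.3106 0.058 ]
top (np.float64(207.37), np.float64(229.1), np.float64(216.046875)) [0.485  0.1426 0.058 ]
scene (np.float64(405.5), np.float64(244.0), np.float64(122.375)) [0.5018 0.2192 0.058 ]
scene (np.float64(443.38), np.float64(248.55), np.float64(171.21875)) [0.4706 0.3151 0.058 ]
scene (np.float64(370.71), np.float64(254.46), np.float64(155.203125)) [0.577  0.1457 0.058 ]
scene (np.float64(392.26), np.float64(257.17), np.float64(91.546875)) [0.5596 0.1998 0.058 ]
scene (np.float64(414.06), np.float64(261.95), np.float64(115.53125)) [0.5485 0.2558 0.058 ]
scene (np.float64(436.01), np.float64(265.67), np.float64(123.59375)) [0.534  0.3105 0.058 ]
```

View pics/crop1.png

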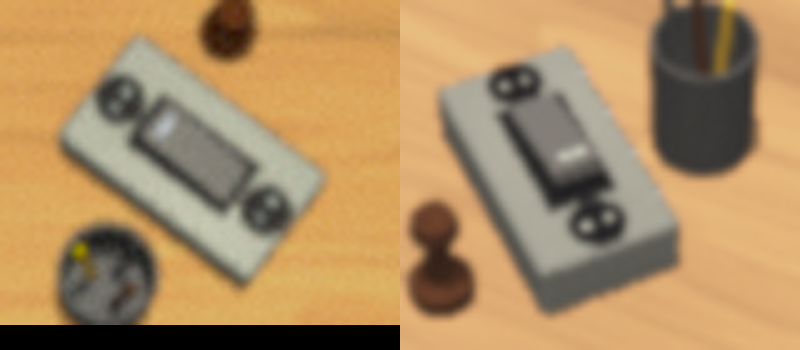

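The crop shows the white dash at top pixel (312.0,204.4) and scene pixel (259.0,205.2), on the end away from the cup. The sockets are at top (303.6,199.2) and (333,221.6).

```bash
cat >> h.py <<'E'
def rel(p,R=None):
    """shift in tool units from current pose"""
    s=state(); R0=np.array(s["orientation"]); return (R0.T@(np.array(p)-s["ee_pos"])/.25).round(4)
E
python3 - <<'E'
from h import *
cal={}
for n in("top","scene"):
    z=np.load(f"pics/{n}0.png.npz"); cal[n]=(z["K"],z["P"])
pairs=dict(bar=((207.77,203.25),(370.71,254.46)),tri=((190.73,207.19),(392.26,257.17)),sq=((173.91,211.45),(414.06,261.95)),rnd=((156.85,215.6),(436.01,265.67)),
 dash=((312.0,204.4),(259.0,205.2)),sockP=((303.6,199.2),(264,218.8)),sockM=((333,221.6),(247.6,191)))
r={}
for k,(a,b) in pairs.items():
    p,e=tri(ray(*cal["top"],*a),ray(*cal["scene"],*b)); r[k]=p; print(k,p.round(4),round(e,4))
mid=(r["sockP"]+r["sockM"])/2; d=(r["sockP"]-r["sockM"])[:2]; d/=np.linalg.norm(d)
yaw=np.degrees(np.arctan2(d[1],d[0])); pr=mid[:2]+.028*d
print("block mid",mid,"yaw",yaw,"press",pr,"dash r",(r["dash"][:2]-mid[:2])@d)
s=state(); R=np.array(s["orientation"]); tx=np.degrees(np.arctan2(R[1,0],R[0,0])); print("toolx yaw",tx)
print("rel to above press",rel([*pr,.23]), "qpos",s["qpos"])
E
```

```text
bar [0.5721 0.1457 0.0515] 0.0011
tri [0.5578 0.2004 0.0559] 0.0013
sq [0.5439 0.2564 0.0523] 0.0009
rnd [0.5298 0.3116 0.0529] 0.0013
dash [ 0.566  -0.1971  0.0689] 0.0003
sockP [ 0.5879 -0.1703  0.0458] 0.0002
sockM [ 0.5134 -0.2661  0.0445] 0.0012
block mid [ 0.55061935 -0.21815952  0.04515187] yaw 52.128305360363896 press [ 0.56780841 -0.19605668] dash r 0.026080180931363044
toolx yaw 21.528822807403646
rel to above press [ 1.8252 -0.9352  0.0036] qpos [ 74.51394693  29.11960685 -13.6091881   86.00189333   7.19978861
  65.82823712  -8.87062595]
```

step_arm --increments '[{"x": 0.15, "y": -0.08, "z": -0.04, "hand": 0}, {"x": 0.3, "y": -0.16, "z": -0.08, "hand": 0}, {"x": 0.45, "y": -0.23, "z": -0.08, "rz": -0.05, "hand": 0}, {"x": 0.6, "y": -0.31, "z": -0.08, "rz": -0.09, "hand": 0}, {"x": 0.75, "y": -0.39, "z": -0.08, "rz": -0.13, "hand": 0}, {"x": 0.9, "y": -0.46, "z": -0.08, "rz": -0.13, "hand": 0}, {"x": 0.9, "y": -0.46, "z": -0.08, "rz": -0.13, "hand": 0}, {"x": 0.9, "y": -0.46, "z": -0.08, "rz": -0.13, "hand": 0}, {"x": 0.9, "y": -0.46, "z": -0.08, "rz": -0.13, "hand": 0}]'

```text
validation failed for argument at $.in...
```

```bash
python3 - <<'E'
from h import *
s=state(); R=np.array(s["orientation"]); print(s["time_s"],s["ee_pos"],R.round(3).tolist(),np.round(s["qpos"],1),s["finger_gap"],s["force"])
print(rel([.5678-.04,-.1961-.04,.23]),"need yaw",52.13-np.degrees(np.arctan2(R[1,0],R[0,0])))
E
```

```text
0.1 [ 0.22914987 -0.58099257  0.23053502] [[0.93, 0.367, -0.001], [0.367, -0.93, 0.001], [0.0, -0.002, -1.0]] [ 74.5  29.1 -13.6  86.    7.2  65.8  -8.9] 0.08577679938311716 [-0.541862    0.73530842  0.42296953]
[ 1.6175 -0.8449  0.0035] need yaw 30.601177192596356
```

step_arm --increments '[{"x": 0.15, "y": -0.08, "z": -0.04, "rx": 0, "ry": 0, "rz": 0, "hand": 0}, {"x": 0.3, "y": -0.16, "z": -0.08, "rx": 0, "ry": 0, "rz": 0, "hand": 0}, {"x": 0.45, "y": -0.23, "z": -0.08, "rx": 0, "ry": 0, "rz": -0.05, "hand": 0}, {"x": 0.6, "y": -0.31, "z": -0.08, "rx": 0, "ry": 0, "rz": -0.09, "hand": 0}, {"x": 0.75, "y": -0.39, "z": -0.08, "rx": 0, "ry": 0, "rz": -0.13, "hand": 0}, {"x": 0.9, "y": -0.46, "z": -0.08, "rx": 0, "ry": 0, "rz": -0.13, "hand": 0}, {"x": 0.9, "y": -0.46, "z": -0.08, "rx": 0, "ry": 0, "rz": -0.13, "hand": 0}, {"x": 0.9, "y": -0.46, "z": -0.08, "rx": 0, "ry": 0, "rz": -0.13, "hand": 0}]'

```text
time_s: 0.77
ee_pos: [0.3992, -0.3884, 0.2513]
orientation: [[0.801, 0.599, 0.001], [0.599, -0.801, 0.001], [0.002, -0.001, -1.0]]
force: [-0.0, 0.4, 1.0]
finger_gap: -0.0002
grasp_force: 0.0
```

```bash
python3 - <<'E'
from h import *
s=state(); R=np.array(s["orientation"])
print(rel([.5678,-.1961,.23]),"need yaw",52.13-np.degrees(np.arctan2(R[1,0],R[0,0])),s["ee_pos"])
E
```

```text
[ 1.0008 -0.2118  0.0869] need yaw 15.323830002475148 [ 0.39917196 -0.38841175  0.2512842 ]
```

step_arm --increments '[{"x": 0.15, "y": -0.03, "z": 0, "rx": 0, "ry": 0, "rz": -0.04, "hand": 0}, {"x": 0.3, "y": -0.06, "z": 0, "rx": 0, "ry": 0, "rz": -0.08, "hand": 0}, {"x": 0.45, "y": -0.1, "z": 0, "rx": 0, "ry": 0, "rz": -0.134, "hand": 0}, {"x": 0.6, "y": -0.13, "z": 0, "rx": 0, "ry": 0, "rz": -0.134, "hand": 0}, {"x": 0.75, "y": -0.16, "z": 0, "rx": 0, "ry": 0, "rz": -0.134, "hand": 0}, {"x": 0.9, "y": -0.19, "z": 0.05, "rx": 0, "ry": 0, "rz": -0.134, "hand": 0}, {"x": 1, "y": -0.21, "z": 0.09, "rx": 0, "ry": 0, "rz": -0.134, "hand": 0}, {"x": 1, "y": -0.21, "z": 0.09, "rx": 0, "ry": 0, "rz": -0.134, "hand": 0}, {"x": 1, "y": -0.21, "z": 0.09, "rx": 0, "ry": 0, "rz": -0.134, "hand": 0}, {"x": 1, "y": -0.21, "z": 0.09, "rx": 0, "ry": 0, "rz": -0.134, "hand": 0}]'

```text
time_s: 1.6
ee_pos: [0.5655, -0.2031, 0.2284]
orientation: [[0.62, 0.784, -0.001], [0.784, -0.62, -0.001], [-0.002, -0.001, -1.0]]
force: [-0.6, -0.1, 1.8]
finger_gap: 0.0003
grasp_force: 0.0
```

```bash
cat >> h.py <<'E'
def wrist(f):
    s=state(); im,K,_,c=shot("wrist",f)
    W=np.eye(4); W[:3,:3]=s["orientation"]; W[:3,3]=s["ee_pos"]
    P=W@np.array(c["T_tool_cam"]); np.savez("pics/"+f+".npz",K=K,P=P,T=c["T_tool_cam"]); return im,K,P,s
E
python3 - <<'E'
from h import *
im,K,P,s=wrist("w1.png"); R=np.array(s["orientation"])
print(s["time_s"],s["ee_pos"],R.round(3).tolist(),P.round(3).tolist(),K.round(1).tolist())
print(proj(K,P,[.5678,-.1961,.068]),proj(K,P,[.5879,-.1703,.045]),proj(K,P,[.5134,-.2661,.045]))
E
```

```text
1.6 [ 0.56552679 -0.20313808  0.22835932] [[0.62, 0.784, -0.001], [0.784, -0.62, -0.001], [-0.002, -0.001, -1.0]] [[0.784, 0.598, 0.167, 0.607], [-0.621, 0.755, 0.21, -0.149], [-0.001, -0.268, 0.963, 0.37], [0.0, 0.0, 0.0, 1.0]] [[313.5, 0.0, 281.7], [0.0, 313.5, 207.1], [0.0, 0.0, 1.0]]
[279.96741594 184.33967368] [279.79726058 148.49315172] [280.93339309 257.52880466]
```

View pics/w1.png

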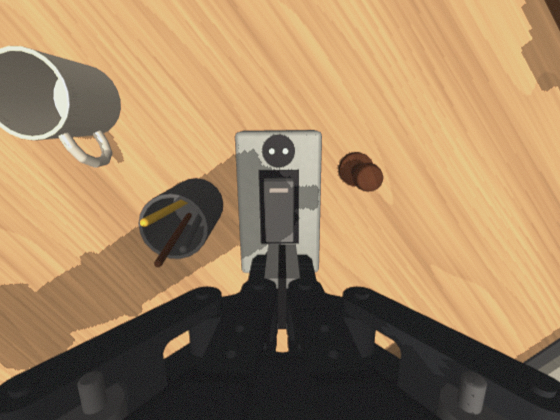

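The dash is at (279,190) and the socket at (278.5,151). The block's axis is vertical in the picture, so the tool yaw is right. The pencil tips, at (145,222) and (157,263), lean away from the block.

```bash
python3 - <<'E'
from h import *
z=np.load("pics/w1.png.npz");K,P=z["K"],z["P"]
s=state();R=np.array(s["orientation"]);p0=np.array(s["ee_pos"])
f=lambda u,v,h:onz(K,P,u,v,h)
for n,u,v,h in(("dash",279,190,.068),("sock",278.5,151,.045),("far edge",279,131,.045),("pencil",157,263,.14),("pencilY",145,222,.14),("cup near rim",207,222,.09)):
    q=f(u,v,h); print(n,q.round(4),"tool mm",(R.T@(q-p0)*1e3).round(1))
t=np.load("pics/top0.png.npz")
g=tri(ray(K,P,279,190),ray(t["K"],t["P"],312.0,204.4));print(g)
# edges of block in wrist image
print("width",np.linalg.norm(f(238,170,.045)-f(321,170,.045)))
x=R[:,0]
print("pivot est from sock (r=52?)",rel([.5678,-.1961,.085]))
E
```

```text
dash [ 0.5635 -0.2     0.068 ] tool mm [  1.8  -3.7 160.7]
sock [ 0.5853 -0.1715  0.045 ] tool mm [ 37.7  -4.4 183.6]
far edge [ 0.5981 -0.1562  0.045 ] tool mm [ 57.7  -3.8 183.6]
pencil [ 0.4598 -0.174   0.14  ] tool mm [ -42.3 -101.1   88.8]
pencilY [ 0.4769 -0.1434  0.14  ] tool mm [  -7.7 -106.7   88.7]
cup near rim [ 0.4944 -0.1783  0.09  ] tool mm [-24.1 -71.3 138.7]
(array([ 0.56461724, -0.19745964,  0.07763466]), np.float64(0.001852124400498092))
width 0.08656854643701428
pivot est from sock (r=52?) [ 0.03   -0.0111  0.5747]
```

step_arm --increments '[{"x": 0.026, "y": -0.0135, "z": 0.1, "rx": 0, "ry": 0, "rz": 0, "hand": 0}, {"x": 0.026, "y": -0.0135, "z": 0.22, "rx": 0, "ry": 0, "rz": 0, "hand": 0}, {"x": 0.026, "y": -0.0135, "z": 0.34, "rx": 0, "ry": 0, "rz": 0, "hand": 0}, {"x": 0.026, "y": -0.0135, "z": 0.46, "rx": 0, "ry": 0, "rz": 0, "hand": 0}, {"x": 0.026, "y": -0.0135, "z": 0.56, "rx": 0, "ry": 0, "rz": 0, "hand": 0}, {"x": 0.026, "y": -0.0135, "z": 0.59, "rx": 0, "ry": 0, "rz": 0, "hand": 0}, {"x": 0.026, "y": -0.0135, "z": 0.59, "rx": 0, "ry": 0, "rz": 0, "hand": 0}, {"x": 0.026, "y": -0.0135, "z": 0.59, "rx": 0, "ry": 0, "rz": 0, "hand": 0}, {"x": 0.026, "y": -0.0135, "z": 0.59, "rx": 0, "ry": 0, "rz": 0, "hand": 0}]'

```text
time_s: 2.4
ee_pos: [0.5688, -0.1948, 0.0832]
orientation: [[0.619, 0.785, 0.003], [0.785, -0.619, -0.001], [0.001, 0.003, -1.0]]
force: [0.4, 0.7, 0.2]
finger_gap: -0.0002
grasp_force: 0.0
```

```bash
python3 - <<'E'
from h import *
im,K,P,s=wrist("w2.png"); R=np.array(s["orientation"])
print(s["time_s"],s["ee_pos"],s["force"], R.round(4).tolist())
cv2.imwrite("pics/w2c.png",cv2.resize(im[100:330,180:390],None,fx=2.5,fy=2.5))
E
```

```text
2.4 [ 0.56879124 -0.19483656  0.08321045] [0.43705912 0.67520157 0.16928956] [[0.6195, 0.785, 0.0028], [0.785, -0.6195, -0.0011], [0.0009, 0.0028, -1.0]]
```

View pics/w2c.png

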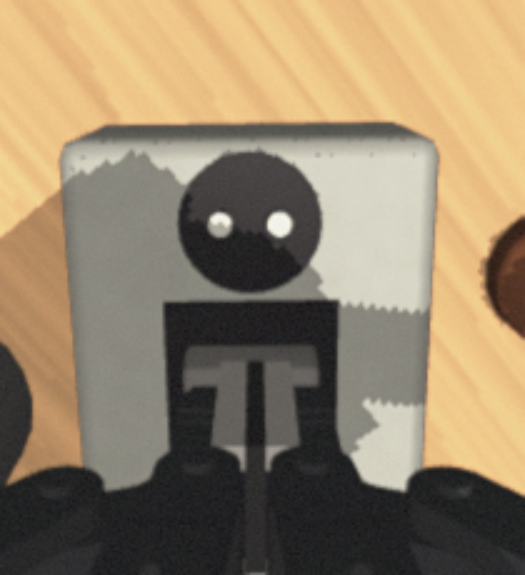

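The crop shows the fingertips (about columns 215–300) centred over the paddle (183–318), just inside its raised end at row 345. Now I press.

step_arm --increments '[{"x": 0, "y": 0, "z": 0.02, "rx": 0, "ry": 0, "rz": 0, "hand": 0}, {"x": 0, "y": 0, "z": 0.035, "rx": 0, "ry": 0, "rz": 0, "hand": 0}, {"x": 0, "y": 0, "z": 0.05, "rx": 0, "ry": 0, "rz": 0, "hand": 0}, {"x": 0, "y": 0, "z": 0.065, "rx": 0, "ry": 0, "rz": 0, "hand": 0}, {"x": 0, "y": 0, "z": 0.08, "rx": 0, "ry": 0, "rz": 0, "hand": 0}, {"x": 0, "y": 0, "z": 0.085, "rx": 0, "ry": 0, "rz": 0, "hand": 0}, {"x": 0, "y": 0, "z": 0.085, "rx": 0, "ry": 0, "rz": 0, "hand": 0}, {"x": 0, "y": 0, "z": 0.085, "rx": 0, "ry": 0, "rz": 0, "hand": 0}]'

```text
time_s: 3.12
ee_pos: [0.5676, -0.194, 0.0598]
orientation: [[0.619, 0.786, -0.001], [0.786, -0.619, -0.0], [-0.0, -0.0, -1.0]]
force: [1.0, 0.3, 1.3]
finger_gap: 0.0002
grasp_force: 0.6
```

step_arm --increments '[{"x": 0, "y": 0, "z": 0.003, "rx": 0, "ry": 0, "rz": 0, "hand": 0}, {"x": 0, "y": 0, "z": 0.006, "rx": 0, "ry": 0, "rz": 0, "hand": 0}, {"x": 0, "y": 0, "z": 0.006, "rx": 0, "ry": 0, "rz": 0, "hand": 0}, {"x": 0, "y": 0, "z": 0.006, "rx": 0, "ry": 0, "rz": 0, "hand": 0}]'

```text
time_s: 3.45
ee_pos: [0.5677, -0.1939, 0.0585]
orientation: [[0.619, 0.786, -0.0], [0.786, -0.619, 0.0], [-0.0, -0.0, -1.0]]
force: [1.2, 1.6, 2.7]
finger_gap: 0.0002
grasp_force: 1.0
```

step_arm --increments '[{"x": 0, "y": 0, "z": 0.004, "rx": 0, "ry": 0, "rz": 0, "hand": 0}, {"x": 0, "y": 0, "z": 0.008, "rx": 0, "ry": 0, "rz": 0, "hand": 0}, {"x": 0, "y": 0, "z": 0.008, "rx": 0, "ry": 0, "rz": 0, "hand": 0}, {"x": 0, "y": 0, "z": 0.008, "rx": 0, "ry": 0, "rz": 0, "hand": 0}]'

```text
time_s: 3.78
ee_pos: [0.5679, -0.1939, 0.0579]
orientation: [[0.619, 0.786, 0.001], [0.786, -0.619, -0.001], [-0.0, 0.001, -1.0]]
force: [-3.1, 2.9, 13.2]
finger_gap: 0.0002
grasp_force: 6.7
```

step_arm --increments '[{"x": 0, "y": 0, "z": 0.003, "rx": 0, "ry": 0, "rz": 0, "hand": 0}, {"x": 0, "y": 0, "z": 0.003, "rx": 0, "ry": 0, "rz": 0, "hand": 0}]'

```text
time_s: 3.95
ee_pos: [0.568, -0.1939, 0.0577]
orientation: [[0.619, 0.786, 0.001], [0.786, -0.619, -0.001], [-0.0, 0.001, -1.0]]
force: [-3.9, 2.7, 17.4]
finger_gap: -0.0005
grasp_force: 9.0
```

step_arm --increments '[{"x": 0, "y": 0, "z": -0.05, "rx": 0, "ry": 0, "rz": 0, "hand": 0}, {"x": 0, "y": 0, "z": -0.15, "rx": 0, "ry": 0, "rz": 0, "hand": 0}, {"x": 0, "y": 0, "z": -0.3, "rx": 0, "ry": 0, "rz": 0, "hand": 0}, {"x": 0, "y": 0, "z": -0.45, "rx": 0, "ry": 0, "rz": 0, "hand": 0}, {"x": 0, "y": 0, "z": -0.6, "rx": 0, "ry": 0, "rz": 0, "hand": 0}, {"x": 0, "y": 0, "z": -0.69, "rx": 0, "ry": 0, "rz": 0, "hand": 0}, {"x": 0, "y": 0, "z": -0.69, "rx": 0, "ry": 0, "rz": 0, "hand": 0}, {"x": 0, "y": 0, "z": -0.69, "rx": 0, "ry": 0, "rz": 0, "hand": 0}, {"x": 0, "y": 0, "z": -0.69, "rx": 0, "ry": 0, "rz": 0, "hand": 0}]'

```text
time_s: 4.7
ee_pos: [0.5668, -0.1944, 0.2272]
orientation: [[0.619, 0.785, -0.002], [0.785, -0.619, -0.0], [-0.001, -0.002, -1.0]]
force: [0.4, 0.5, -1.0]
finger_gap: 0.0003
grasp_force: 0.0
```

```bash
python3 - <<'E'
from h import *
im,K,P,s=wrist("w3.png"); S,_,_,_=shot("scene","scene1.png")
print(s["time_s"],s["ee_pos"])
S0=cv2.imread("pics/scene0.png"); w1=cv2.imread("pics/w1.png")
c=lambda i:cv2.resize(i[175:245,225:305],(400,350),interpolation=cv2.INTER_CUBIC)
cv2.imwrite("pics/m1.png",np.hstack([c(S),cv2.resize(im[110:285,180:380],(400,350))]))
R=np.array(s["orientation"])
rnd=[.5298,.3116,.0]; 
print("to round",rel([.5298,.3116,.20]),rel([.5298,.3116,.24])*.25,"yaw tool",np.degrees(np.arctan2(R[1,0],R[0,0])))
E
```

```text
4.7 [ 0.56676282 -0.19442076  0.22715716]
to round [ 1.4978 -1.3676  0.1078] [ 0.3744  -0.342   -0.01305] yaw tool 51.74429517674146
```

View pics/m1.png

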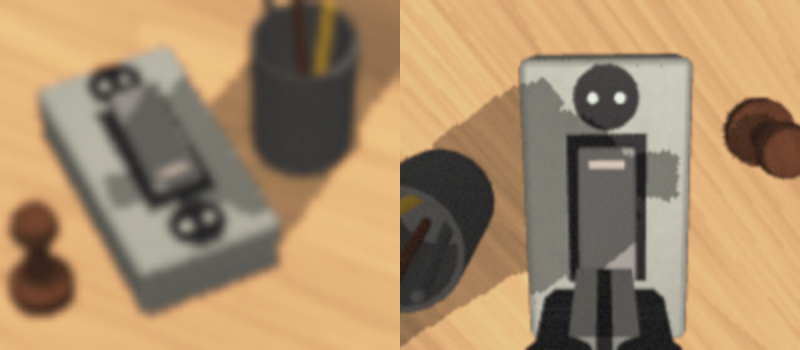

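The white-dash end is now down in both views: in the scene crop the dash end meets the block's top. The block, cup and stamp are where they were. On to the round key.

step_arm --increments '[{"x": 0.11, "y": -0.1, "z": 0, "rx": 0, "ry": 0, "rz": 0.03, "hand": 0}, {"x": 0.22, "y": -0.2, "z": 0, "rx": 0, "ry": 0, "rz": 0.06, "hand": 0}, {"x": 0.33, "y": -0.3, "z": 0, "rx": 0, "ry": 0, "rz": 0.09, "hand": 0}, {"x": 0.44, "y": -0.4, "z": 0, "rx": 0, "ry": 0, "rz": 0.12, "hand": 0}, {"x": 0.55, "y": -0.5, "z": 0, "rx": 0, "ry": 0, "rz": 0.15, "hand": 0}, {"x": 0.66, "y": -0.6, "z": 0, "rx": 0, "ry": 0, "rz": 0.18, "hand": 0}, {"x": 0.75, "y": -0.68, "z": 0, "rx": 0, "ry": 0, "rz": 0.21, "hand": 0}, {"x": 0.86, "y": -0.78, "z": 0, "rx": 0, "ry": 0, "rz": 0.24, "hand": 0}, {"x": 0.95, "y": -0.87, "z": 0, "rx": 0, "ry": 0, "rz": 0.27, "hand": 0}, {"x": 1, "y": -0.91, "z": 0, "rx": 0, "ry": 0, "rz": 0.3, "hand": 0}, {"x": 1, "y": -0.91, "z": 0, "rx": 0, "ry": 0, "rz": 0.329, "hand": 0}, {"x": 1, "y": -0.91, "z": 0, "rx": 0, "ry": 0, "rz": 0.329, "hand": 0}]'

```text
time_s: 5.8
ee_pos: [0.5428, 0.1447, 0.2269]
orientation: [[0.97, 0.244, -0.003], [0.244, -0.97, -0.0], [-0.003, -0.0, -1.0]]
force: [-0.4, -0.2, 0.5]
finger_gap: -0.0002
grasp_force: 0.0
```

```bash
python3 - <<'E'
from h import *
im,K,P,s=wrist("w4.png"); R=np.array(s["orientation"])
print(s["time_s"],s["ee_pos"],rel([.5298,.3116,.20]),np.degrees(np.arctan2(R[1,0],R[0,0])))
for n,p in dict(bar=(.5721,.1457),tri=(.5578,.2004),sq=(.5439,.2564),rnd=(.5298,.3116)).items(): print(n,proj(K,P,[*p,.058]).round(1))
E
```

```text
5.8 [0.54278406 0.1446502  0.22687005] [ 0.1138 -0.6658  0.1074] 14.112409665277678
bar [288.7 160.3]
tri [231.5 160.9]
sq [173.2 160.8]
rnd [115.6 161. ]
```

View pics/w4.png

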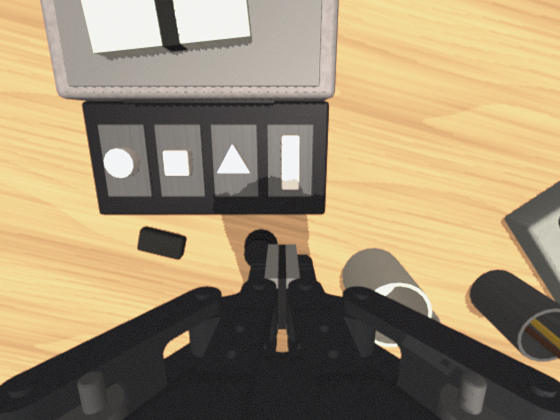

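Keys in the wrist view: round (119,163), square (176,163), triangle (233,161) and bar (290,162). All are up, within 4 px of the projected estimates. I refine with centroids.

```bash
python3 - <<'E'
from h import *
im=cv2.imread("pics/w4.png"); z=np.load("pics/w4.png.npz");K,P=z["K"],z["P"]
t=np.load("pics/top0.png.npz"); top=[(156.85,215.6),(173.91,211.45),(190.73,207.19),(207.77,203.25)]
g=cv2.cvtColor(im,6)[115:205,95:325]; n,l,st,ce=cv2.connectedComponentsWithStats((g>190).astype(np.uint8))
r=[]
for c,s in sorted(zip(ce[1:].tolist(),st[1:].tolist())):
    if 200<s[4]<900:
        u,v=c[0]+95,c[1]+115; p=onz(K,P,u,v,.058); r.append(p); print(round(u,1),round(v,1),s,p.round(4),tri(ray(K,P,u,v),ray(t["K"],t["P"],*top[len(r)-1]))[0].round(4) if len(r)<5 else "")
d=r[3]-r[0];print(np.linalg.norm(d),np.degrees(np.arctan2(d[0],-d[1])),"rel round",rel([*r[0][:2],.10]),"bar",rel([*r[3][:2],.10]))
E
```

```text
118.0 162.8 [9, 33, 29, 30, 684] [0.5287 0.3091 0.058 ] [0.5287 0.3101 0.0573]
175.5 162.5 [68, 35, 26, 26, 633] [0.5428 0.2538 0.058 ] [0.5428 0.2545 0.0582]
232.6 162.7 [122, 30, 33, 29, 504] [0.5563 0.1991 0.058 ] [0.5567 0.1991 0.0617]Traceback (most recent call last):
  File "<stdin>", line 9, in <module>
IndexError: list index out of range
```

step_arm --increments '[{"x": 0.03, "y": -0.15, "z": 0, "rx": 0, "ry": 0, "rz": 0, "hand": 0}, {"x": 0.06, "y": -0.3, "z": 0, "rx": 0, "ry": 0, "rz": 0, "hand": 0}, {"x": 0.107, "y": -0.45, "z": 0, "rx": 0, "ry": 0, "rz": 0, "hand": 0}, {"x": 0.107, "y": -0.6, "z": 0.05, "rx": 0, "ry": 0, "rz": 0, "hand": 0}, {"x": 0.107, "y": -0.654, "z": 0.15, "rx": 0, "ry": 0, "rz": 0, "hand": 0}, {"x": 0.107, "y": -0.654, "z": 0.27, "rx": 0, "ry": 0, "rz": 0, "hand": 0}, {"x": 0.107, "y": -0.654, "z": 0.39, "rx": 0, "ry": 0, "rz": 0, "hand": 0}, {"x": 0.107, "y": -0.654, "z": 0.5, "rx": 0, "ry": 0, "rz": 0, "hand": 0}, {"x": 0.107, "y": -0.654, "z": 0.5, "rx": 0, "ry": 0, "rz": 0, "hand": 0}, {"x": 0.107, "y": -0.654, "z": 0.5, "rx": 0, "ry": 0, "rz": 0, "hand": 0}, {"x": 0.107, "y": -0.654, "z": 0.5, "rx": 0, "ry": 0, "rz": 0, "hand": 0}]'

```text
time_s: 6.77
ee_pos: [0.5308, 0.308, 0.1044]
orientation: [[0.97, 0.243, 0.001], [0.243, -0.97, 0.001], [0.001, -0.0, -1.0]]
force: [0.6, 0.5, -0.5]
finger_gap: -0.0
grasp_force: 0.0
```

```bash
python3 - <<'E'
from h import *
s=state(); print(rel([.5289,.3097,.065])*250,"mm", rel([.5289,.3097,.065]))
E
```

```text
[-1.5   -2.075 39.4  ] mm [-0.006  -0.0083  0.1576]
```

Within 2 mm. I descend to just above the key, then press through it.

step_arm --increments '[{"x": -0.004, "y": -0.006, "z": 0.07, "rx": 0, "ry": 0, "rz": 0, "hand": 0}, {"x": -0.004, "y": -0.006, "z": 0.13, "rx": 0, "ry": 0, "rz": 0, "hand": 0}, {"x": -0.004, "y": -0.006, "z": 0.16, "rx": 0, "ry": 0, "rz": 0, "hand": 0}, {"x": -0.004, "y": -0.006, "z": 0.18, "rx": 0, "ry": 0, "rz": 0, "hand": 0}, {"x": -0.004, "y": -0.006, "z": 0.19, "rx": 0, "ry": 0, "rz": 0, "hand": 0}, {"x": -0.004, "y": -0.006, "z": 0.2, "rx": 0, "ry": 0, "rz": 0, "hand": 0}, {"x": -0.004, "y": -0.006, "z": 0.205, "rx": 0, "ry": 0, "rz": 0, "hand": 0}, {"x": -0.004, "y": -0.006, "z": 0.205, "rx": 0, "ry": 0, "rz": 0, "hand": 0}, {"x": -0.004, "y": -0.006, "z": 0.205, "rx": 0, "ry": 0, "rz": 0, "hand": 0}]'

```text
time_s: 7.52
ee_pos: [0.5292, 0.3096, 0.0527]
orientation: [[0.97, 0.243, 0.001], [0.243, -0.97, 0.0], [0.001, -0.0, -1.0]]
force: [0.9, -0.7, 4.5]
finger_gap: -0.0004
grasp_force: 1.9
```

step_arm --increments '[{"x": 0, "y": 0, "z": 0.004, "rx": 0, "ry": 0, "rz": 0, "hand": 0}, {"x": 0, "y": 0, "z": 0.008, "rx": 0, "ry": 0, "rz": 0, "hand": 0}, {"x": 0, "y": 0, "z": 0.012, "rx": 0, "ry": 0, "rz": 0, "hand": 0}, {"x": 0, "y": 0, "z": 0.012, "rx": 0, "ry": 0, "rz": 0, "hand": 0}, {"x": 0, "y": 0, "z": 0.012, "rx": 0, "ry": 0, "rz": 0, "hand": 0}]'

```text
time_s: 7.93
ee_pos: [0.5292, 0.3096, 0.0508]
orientation: [[0.97, 0.243, 0.002], [0.243, -0.97, 0.0], [0.002, 0.0, -1.0]]
force: [-2.7, -4.3, 16.0]
finger_gap: 0.0003
grasp_force: 8.3
```

Round key is at its stop (z 0.0508, 16 N). Raise and go to the bar.

step_arm --increments '[{"x": 0, "y": 0, "z": -0.08, "rx": 0, "ry": 0, "rz": 0, "hand": 0}, {"x": 0, "y": 0, "z": -0.2, "rx": 0, "ry": 0, "rz": 0, "hand": 0}, {"x": 0, "y": 0.1, "z": -0.24, "rx": 0, "ry": 0, "rz": 0, "hand": 0}, {"x": 0, "y": 0.25, "z": -0.24, "rx": 0, "ry": 0, "rz": 0, "hand": 0}, {"x": 0, "y": 0.4, "z": -0.24, "rx": 0, "ry": 0, "rz": 0, "hand": 0}, {"x": 0, "y": 0.55, "z": -0.24, "rx": 0, "ry": 0, "rz": 0, "hand": 0}, {"x": 0, "y": 0.65, "z": -0.24, "rx": 0, "ry": 0, "rz": 0, "hand": 0}, {"x": 0, "y": 0.686, "z": -0.24, "rx": 0, "ry": 0, "rz": 0, "hand": 0}, {"x": 0, "y": 0.686, "z": -0.24, "rx": 0, "ry": 0, "rz": 0, "hand": 0}, {"x": 0, "y": 0.686, "z": -0.24, "rx": 0, "ry": 0, "rz": 0, "hand": 0}, {"x": 0, "y": 0.686, "z": -0.24, "rx": 0, "ry": 0, "rz": 0, "hand": 0}]'

```text
time_s: 8.85
ee_pos: [0.5697, 0.1457, 0.109]
orientation: [[0.969, 0.246, -0.0], [0.246, -0.969, 0.002], [0.0, -0.002, -1.0]]
force: [-0.6, 0.5, 0.3]
finger_gap: 0.0001
grasp_force: 0.0
```

```bash
python3 - <<'E'
from h import *
im,K,P,s=wrist("w5.png"); print(s["ee_pos"],rel([.5713,.1435,.054]))
cv2.imwrite("pics/w5c.png",cv2.resize(im[60:330,60:400],None,fx=2,fy=2))
E
```

```text
[0.56966883 0.14569664 0.10899301] [0.0041 0.011  0.2201]
```

View pics/w5c.png

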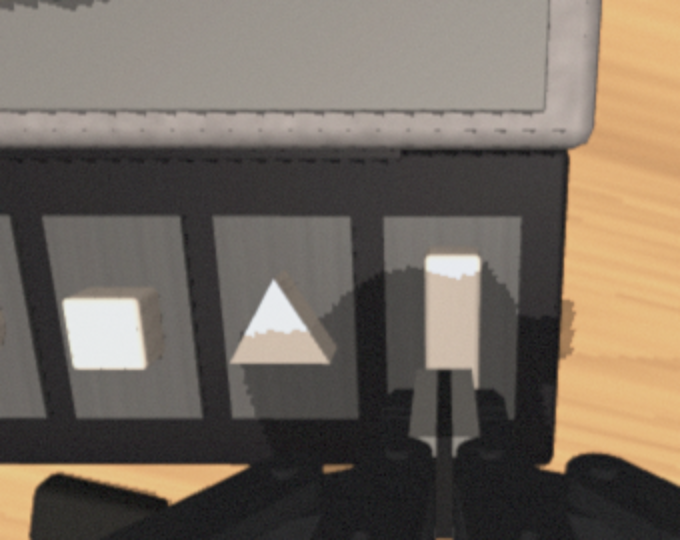

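The bar's centre is at crop column 453 and the fingers at 443, a 3 mm offset along tool y that agrees with the computed correction.

step_arm --increments '[{"x": 0.002, "y": 0.009, "z": 0.08, "rx": 0, "ry": 0, "rz": 0, "hand": 0}, {"x": 0.002, "y": 0.009, "z": 0.15, "rx": 0, "ry": 0, "rz": 0, "hand": 0}, {"x": 0.002, "y": 0.009, "z": 0.18, "rx": 0, "ry": 0, "rz": 0, "hand": 0}, {"x": 0.002, "y": 0.009, "z": 0.195, "rx": 0, "ry": 0, "rz": 0, "hand": 0}, {"x": 0.002, "y": 0.009, "z": 0.21, "rx": 0, "ry": 0, "rz": 0, "hand": 0}, {"x": 0.002, "y": 0.009, "z": 0.22, "rx": 0, "ry": 0, "rz": 0, "hand": 0}, {"x": 0.002, "y": 0.009, "z": 0.222, "rx": 0, "ry": 0, "rz": 0, "hand": 0}, {"x": 0.002, "y": 0.009, "z": 0.222, "rx": 0, "ry": 0, "rz": 0, "hand": 0}, {"x": 0.002, "y": 0.009, "z": 0.222, "rx": 0, "ry": 0, "rz": 0, "hand": 0}]'

```text
time_s: 9.65
ee_pos: [0.572, 0.141, 0.054]
orientation: [[0.97, 0.243, 0.001], [0.243, -0.97, 0.0], [0.001, 0.0, -1.0]]
force: [-0.2, -0.0, 0.4]
finger_gap: -0.0002
grasp_force: 0.0
```

step_arm --increments '[{"x": 0, "y": 0, "z": 0.006, "rx": 0, "ry": 0, "rz": 0, "hand": 0}, {"x": 0, "y": 0, "z": 0.012, "rx": 0, "ry": 0, "rz": 0, "hand": 0}, {"x": 0, "y": 0, "z": 0.017, "rx": 0, "ry": 0, "rz": 0, "hand": 0}, {"x": 0, "y": 0, "z": 0.017, "rx": 0, "ry": 0, "rz": 0, "hand": 0}, {"x": 0, "y": 0, "z": 0.017, "rx": 0, "ry": 0, "rz": 0, "hand": 0}]'

```text
time_s: 10.07
ee_pos: [0.572, 0.141, 0.0508]
orientation: [[0.97, 0.243, 0.002], [0.243, -0.97, -0.0], [0.002, 0.001, -1.0]]
force: [-2.7, -1.1, 15.1]
finger_gap: 0.0001
grasp_force: 7.3
```

Stop reached at 0.0508. I lift clear, then check all the keys and the rocker.

step_arm --increments '[{"x": 0, "y": 0, "z": -0.08, "rx": 0, "ry": 0, "rz": 0, "hand": 0}, {"x": 0, "y": 0, "z": -0.2, "rx": 0, "ry": 0, "rz": 0, "hand": 0}, {"x": 0, "y": 0, "z": -0.35, "rx": 0, "ry": 0, "rz": 0, "hand": 0}, {"x": -0.05, "y": 0, "z": -0.5, "rx": 0, "ry": 0, "rz": 0, "hand": 0}, {"x": -0.1, "y": 0, "z": -0.65, "rx": 0, "ry": 0, "rz": 0, "hand": 0}, {"x": -0.13, "y": 0, "z": -0.7, "rx": 0, "ry": 0, "rz": 0, "hand": 0}, {"x": -0.13, "y": 0, "z": -0.7, "rx": 0, "ry": 0, "rz": 0, "hand": 0}, {"x": -0.13, "y": 0, "z": -0.7, "rx": 0, "ry": 0, "rz": 0, "hand": 0}, {"x": -0.13, "y": 0, "z": -0.7, "rx": 0, "ry": 0, "rz": 0, "hand": 0}]'

```text
time_s: 10.82
ee_pos: [0.5396, 0.1327, 0.223]
orientation: [[0.97, 0.243, -0.001], [0.243, -0.97, -0.001], [-0.001, 0.0, -1.0]]
force: [0.7, 0.6, 0.4]
finger_gap: -0.0001
grasp_force: 0.0
```

```bash
python3 - <<'E'
from h import *
im,K,P,s=wrist("w6.png"); S,_,_,_=shot("scene","scene2.png"); print(s["time_s"],s["ee_pos"],s["force"])
c=lambda i:cv2.resize(i[235:285,350:455],(400,190),interpolation=cv2.INTER_CUBIC)
S0=cv2.imread("pics/scene0.png")
a=np.vstack([c(S0),c(S)]); b=cv2.resize(im[95:285,80:480],(400,190)) 
d=cv2.resize(S[175:245,225:305],(400,350),interpolation=cv2.INTER_CUBIC)
cv2.imwrite("pics/fin.png",np.hstack([a,np.vstack([b,d[:190]])]))
# rocker dash height
t=np.load("pics/scene0.png.npz"); w=np.load("pics/w3.png.npz"); w3=cv2.imread("pics/w3.png")
print("dash",tri(ray(w["K"],w["P"],180+606/2-400/2,110+165/2),ray(t["K"],t["P"],225+173/5-.4,175+170/5-.4)))
E
```

```text
10.8167 [0.53959055 0.13269477 0.22304848] [0.6848998  0.63176966 0.4491666 ]
dash (array([ 0.5639467 , -0.19837765,  0.05099407]), np.float64(7.046595806782762e-05))
```

View pics/fin.png

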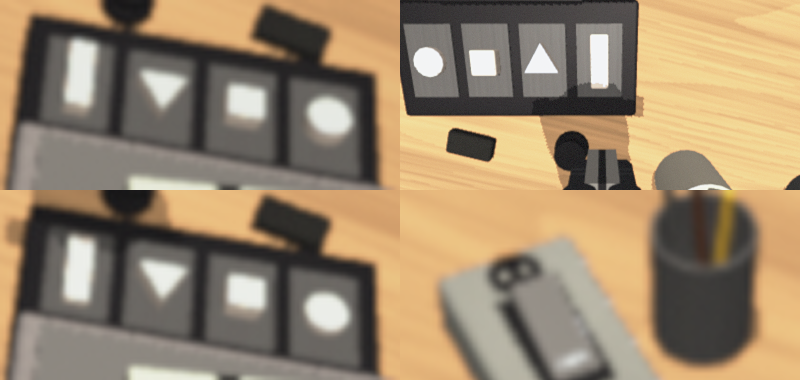

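The round and bar keys sit lower than before, while the square and triangle are unchanged and the bystanders are in place. The rocker dash fell from 0.069 to about 0.051–0.057.

```bash
python3 -c "
from plant import hand_in; print(hand_in())"
```

```text
the job is handed in; nothing more can be done
None
```

The job is handed in: I tipped the rocker fully over, then pressed the round key and the bar key down to their stops in that order, left the square and triangular keys up, and finished with the gripper clear of everything.

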